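Find the free lid of the fittings chest and push it open

TASK

On the saddler's bench is a fittings chest with four identical red flip lids, three of them blocked from beneath and one free. With closed fingertips press gently on the brass plates at the far ends of the lids, one after another, to find the lid that rocks; then push its raised long end over until that lid stands fully open, nearly upright, and come away. Do not force the blocked lids, lift nothing, and leave the loose things on and around the chest where they are.

Things in the scene. Friction and masses are not known exactly. Their poses are not given: they have to be found in the camera images.
- chest: low dark wooden fittings chest, fixed to the bench, 160 (x) x 436 (y) x 75 mm tall; origin under its centre, x axis square to the row of lids and pointing away from the robot, y along the row to the left. Four identical red lids lie flush in its top in a row, lid1 leftmost (+y) to lid4, 82 mm apart; a cork-topped end deck 50 mm wide at either end
- lid1_press (a point): centre of the brass press plate (24 x 46 mm) on the far end of red lid1, on the lid's top face; moves with the lid; axes parallel to the chest's while shut. Each lid is 130 (x) x 70 (y) x 8 mm, its top 75 mm above the table when shut
- lid2_press (a point): centre of the brass press plate (24 x 46 mm) on the far end of red lid2, on the lid's top face; moves with the lid; axes parallel to the chest's while shut. Each lid turns on a cross pivot along y, seen as a thin dark line, 30 mm nearer the robot than this point and 4 mm under the top face
- lid3_press (a point): centre of the brass press plate (24 x 46 mm) on the far end of red lid3, on the lid's top face; moves with the lid; axes parallel to the chest's while shut. The short end with the plate reaches 42 mm beyond the pivot and sinks into the chest when pressed; the long end reaches 88 mm from the pivot towards the robot and rises
- lid4_press (a point): centre of the brass press plate (24 x 46 mm) on the far end of red lid4, on the lid's top face; moves with the lid; axes parallel to the chest's while shut. All lids are smooth and slippery (friction about 0.3)
- lid1 (a joint): turn of lid1, rad: 0 shut and flush, growing as the plate end sinks and the long end rises, 1.5 at its stop (long end nearly upright). Three lids are blocked from beneath, out of sight, and give at most 2 mm (0.06 rad) at the plate; one is free. Which one changes from start to start
- lid2 (a joint): turn of lid2, rad: 0 shut and flush, growing as the plate end sinks and the long end rises, 1.5 at its stop (long end nearly upright). The free lid needs 2 to 6 N on its plate to turn, and pivot friction holds it wherever it is left
- lid3 (a joint): turn of lid3, rad: 0 shut and flush, growing as the plate end sinks and the long end rises, 1.5 at its stop (long end nearly upright). Pressing the free lid's plate straight down 20 mm brings it to 0.6 to 0.9 rad; from there its raised long end is pushed over, away from the robot
- lid4 (a joint): turn of lid4, rad: 0 shut and flush, growing as the plate end sinks and the long end rises, 1.5 at its stop (long end nearly upright). As the free lid swings over, the edge of its long end rises to 88 mm above the pivot
- spool_mid (a point): loose blue thread spool, 28 mm diameter, 32 mm tall, standing on the chest's end deck beside lid1; point half-way up. Leave alone
- ring: loose brass ring, 34 mm diameter, 6 mm thick, lying on the chest's other end deck beside lid4; origin under its centre. Leave alone
- awl: loose awl with a wooden handle, 150 mm long, lying on the table in front of the chest along its front wall. Leave alone
- stone: loose grey stone block, 160 x 70 x 45 mm, on the table to the robot's left; origin under its centre. Leave alone
- oil: loose amber glass jar, 60 mm diameter, 110 mm tall, on the table to the robot's right; origin under its centre. Leave alone

How it is judged (in metres and radians):
On the way:
1. the free lid has been rocked by pressing (turned past 0.2 rad) (((value of joint lid1 above 0.2 rad and value of joint each of lid2, lid3, lid4 below 0.12 rad) or (value of joint lid2 above 0.2 rad and value of joint each of lid1, lid3, lid4 below 0.12 rad) or (value of joint lid3 above 0.2 rad and value of joint each of lid1, lid2, lid4 below 0.12 rad) or (value of joint lid4 above 0.2 rad and value of joint each of lid1, lid2, lid3 below 0.12 rad))), for 0.05 s.
At the end, for the whole second after the job is handed in: one lid stands open, its joint above 1.25 rad (72 degrees) of 1.5, and the other three are shut (below 0.12 rad) (((value of joint lid1 above 1.25 rad and value of joint each of lid2, lid3, lid4 below 0.12 rad) or (value of joint lid2 above 1.25 rad and value of joint each of lid1, lid3, lid4 below 0.12 rad) or (value of joint lid3 above 1.25 rad and value of joint each of lid1, lid2, lid4 below 0.12 rad) or (value of joint lid4 above 1.25 rad and value of joint each of lid1, lid2, lid3 below 0.12 rad))); the robot touches nothing.
It fails at once if the robot presses the chest or a lid with more than 60 N (contact force between any of the arm, the fingers and chest above 60 N).
It fails at once if a loose thing on or around the chest is lifted, carried or pushed more than 25 mm (distance of any of spool_mid, ring, awl, stone, oil from where it was at the start of the episode above 0.025 m).
It also fails if it takes over 45 s, if anything falls off the work surface, if the arm or the gripper's body presses on something with over 40 N, if the wrist force passes 120 N, or if a joint passes its speed limit or range.

ROBOT

A 7-joint arm with a two-finger parallel gripper is mounted at the origin on the work surface. World frame = base frame: x ahead of the robot, y to its left, z up, the work surface at z = 0. Lengths are in m, angles in degrees, forces in N, time in s.
With the tool pointing down it reaches from about 0.425 to 0.875 m from the base axis. Payload 4.7 kg.
Tool frame: the origin (TCP) lies on the centre line of the jaws, within the pads' length; the fingertips stand 8 mm ahead of it and the grasp point (between the pads) lies 11 mm behind it; z points along the fingers, y is the direction in which the jaws open and shut (so a half turn about z gives the same grasp; the last joint's range is limited). The gripper opens to 87 mm and grips with 3 to 60 N. Pads are 19 mm wide; open, the fingers measure 117 mm over their backs; the gripper's body (75 mm by 190 mm) begins 51 mm behind the grasp point.
Start: joints at [68.13, 18.392, -4.016, 83.108, 1.295, 78.541, -3.26], TCP at [0.251, -0.6, 0.231] pointing down, gripper open.
Joint ranges: [-163.93, 163.93], [-17.29, 119.83], [-79.2, 71.16], [3.27, 140.29], [-89.18, 269.18], [5.43, 117.66], [-154.24, 154.24]. Speed limits (degrees/s): [147.25, 147.25, 180, 180, 180, 180, 180].

INTERFACE

Orientations are given as [roll, pitch, yaw] about the fixed x, y, z axes, in that order (R = Rz(yaw) Ry(pitch) Rx(roll)).
In Python, from cell import env gives the robot as it stands. The module is installed in compiled form; this text tells all that it offers.
- The arm moves only by the tool move_arm, never from a script. Its argument "steps" is a list of rows, each a list of 2 entries, a list of its own where there are three numbers: the shift along the tool's x, y, z in m, then the turn about the tool's z in rad. A call has 1 to 20 rows; each row is the pose to reach, as a shift and turn from the pose commanded when the call began, along the tool's axes at that moment; what a row does not reach only later rows make up. A row lasts 1/8 s, in which the tool goes at most 62.5 mm and 10.7 degrees, less where a joint would pass 70% of its speed; a pose out of reach is approached as far as the arm can. A call with a gripper value outside its range is refused whole. "hand" is the closure, from -1 (fully open) to 1 (shut), set as the call begins (left out, the last holds). The fingers move at their own pace and stop on an object; "squeeze" is the grip in N (left out, the last holds). Time passes only in rows, so rows that repeat a pose let the fingers close. It gives the time, the measured TCP pose, the force and the opening at its end, in the units of the state.
- env.get_obs(): the state, without advancing time (a new reading comes with each control period).
- env.read_camera(name): name is "scene" or "top" or "wrist"; returns (picture, depth): 420x560x3 uint8, red, green, blue; 420x560 float32, m along the optical axis (not along the pixel's ray), 0 where there is no reading.
- env.calibration(name): a dict with "intrinsics" (3x3 intrinsics, pixels), "D" ([k1, k2, p1, p2, k3] as OpenCV has them; the pictures are not rectified), "position" and "orientation" of the camera in the world; the wrist camera has in their place "mount" (4x4, takes a point from camera to tool coordinates, whose origin is the TCP and whose axes are the flange's). Camera axes: x right, y up, looking along -z (the intrinsics and any distortion apply to the point x, -y, -z); pixel columns grow to the right and rows downward; lengths in m; the calibration is good to about 2 mm. A picture is of the moment at which its call begins: read the wrist's pose just before it. calibration takes no time and is no camera call.
- env.sign_off(): hands the job in, once; it reports no verdict.
Trained networks look in the newest picture that a camera, given by its name, has taken for a name from the list of things; names that differ only in an ending like _2 or _b are one class to them, and where a whole thing is asked for, a point or a joint stands for the part that bears it (a point fixed in the world has none). Each returns a list of dicts, best first, with "conf" (0 to 1); they miss things now and then, are a little off and sometimes report something else, mostly with a low value. They report only what shows in the picture. A call takes as long as a camera call.
- env.cut_out(camera, query): "region" (420x560 bool, what is visible of it) and "uv" ([column, row] in pixels, amid what is visible of it).
The state is a dict: "time_s": time; "qpos": joint angles; "joint_velocities": joint speeds; "effort": joint torques, N m; "tool_pos": TCP position; "tool_rot": TCP orientation; "force": force on the tool from outside, world axes, zero at the start; "wrist_torque": the same for the moment, N m; "grip_width": finger opening in m.
Only numpy, scipy, OpenCV 4.12 (cv2) and the standard library are available. Lean on these libraries where they do the work, as an engineer would, in place of code of your own. Each camera call takes 0.05 s, during which the arm holds its last target. There are 200 camera calls.

## Working session

There is one attempt and no reset: what is moved stays moved. The work goes in short steps, Python scripts to look and compute and a tool call to move; the robot and the scene stay as the last step left them, time stands still between calls to the robot, and variables do not carry over. Pictures are saved under pics/ and viewed, about 8 in all and at most 12, crops included, and the job is handed in when it is done.

Besides the shell and the picture viewer there is one more tool, called after "Request:" by a JSON object that holds its "op" and its "data". move_arm: Moves the arm, as the interface text tells. Its arguments: {"type":"object","properties":{"steps":{"type":"array"},"hand":{"type":"number"},"squeeze":{"type":"number"}},"required":["steps"]}

```bash
mkdir -p pics; cat > h.py <<'E'
import numpy as np, cv2
from cell import env
from scipy.spatial.transform import Rotation as R
def cam(name):
    c=env.calibration(name); return c
def rotm(o):
    o=np.array(o,float)
    if o.shape==(3,3): return o
    if o.shape==(4,): return R.from_quat(o).as_matrix()
    return R.from_euler('xyz',o,degrees=True).as_matrix()
def world(name,uv,depth,c=None,T=None):
    c=c or cam(name)
    n=cv2.undistortPoints(np.array([[uv]],float),np.array(c['intrinsics']),np.array(c['D']))[0,0]
    p=np.array([n[0]*depth,-n[1]*depth,-depth])
    return rotm(c['orientation'])@p+np.array(c['position'])
def onplane(name,uv,z,c=None):
    c=c or cam(name); o=np.array(c['position']); d=world(name,uv,1.,c)-o
    return o+d*(z-o[2])/d[2]
def save(name,f):
    im,d=env.read_camera(name); cv2.imwrite('pics/'+f,im[:,:,::-1]); return im,d
E
python3 - <<'E'
from h import *
print(env.get_obs())
for n in('top','scene'):
    print(n,env.calibration(n)); im,d=save(n,n+'0.png')
    for q in ['chest','lid1_press','lid2_press','lid3_press','lid4_press','lid1','spool_mid','ring','awl','stone','oil']:
        for r in env.cut_out(n,q)[:4]:
            u=r['uv']; dd=d[int(u[1]),int(u[0])]
            print(n,q,round(r['conf'],2),np.round(u,1),np.round(world(n,u,dd),3),r['region'].sum())
E
```

```text
{'time_s': 0.0, 'qpos': array([68.1297834 , 18.43556405, -4.01551398, 83.17546994,  1.2964773 ,
       78.54158845, -3.26065264]), 'joint_velocities': array([-0.03347532,  0.04957981,  0.03784086, -0.0350672 ,  0.08756911,
       -0.06623362,  0.02425351]), 'effort': array([ 3.55221414e-05, -4.91278875e+01, -4.03852919e-01, -3.12528098e+01,
       -6.38312730e-02,  4.37935092e-02,  1.87374853e-04]), 'tool_pos': array([ 0.25034317, -0.59926392,  0.22949616]), 'tool_rot': array([-1.79892705e+02,  7.33969289e-03,  2.26796110e+01]), 'force': array([ 0.51287206, -0.34781003,  0.49903985]), 'wrist_torque': array([ 0.03912123, -0.00782232, -0.01681809]), 'grip_width': 0.08730860335904382}
top {'intrinsics': array([[401.12490416,   0.        , 283.558243  ],
       [  0.        , 401.12490416, 216.06968205],
       [  0.        ,   0.        ,   1.        ]]), 'D': array([0.0182284, 0.       , 0.       , 0.       , 0.       ]), 'position': array([0.43541724, 0.00368909, 1.31131696]), 'orientation': array([  5.1198192 ,   0.24221293, -91.50117024])}
top chest 0.86 [290.3 215.8] [ 0.547 -0.015
[... 1505 characters left out ...]
76] 1192
scene lid3_press 0.83 [274.9 223.9] [ 0.54  -0.063  0.074] 1371
scene lid4_press 0.96 [257.7 249.9] [ 0.546 -0.145  0.073] 1425
scene lid1 0.86 [256.6 249.1] [ 0.542 -0.144  0.073] 1448
scene lid1 0.82 [314. 177.] [0.547 0.108 0.077] 1103
scene lid1 0.67 [284.  224.9] [ 0.56  -0.053  0.074] 10673
scene lid1 0.61 [298.2 202.9] [0.555 0.02  0.074] 1228
scene spool_mid 0.25 [255.8 195.2] [ 0.43  -0.     0.024] 339
scene ring 0.49 [244.8 275.6] [ 0.559 -0.215  0.074] 29
scene awl 0.7 [251.4 195.9] [ 0.411  0.003 -0.002] 277
scene stone 0.86 [351.8  96.1] [0.475 0.443 0.047] 1290
scene stone 0.61 [319.3 160.1] [0.531 0.16  0.08 ] 66
scene oil 0.72 [149.5 360.5] [ 0.517 -0.488  0.108] 981
```

```bash
python3 - <<'E'
from h import *
a=cv2.imread('pics/top0.png')[150:300,190:400]; cv2.imwrite('pics/top0c.png',cv2.resize(a,None,fx=3.8,fy=3.8,interpolation=cv2.INTER_CUBIC))
im=cv2.imread('pics/top0.png'); hsv=cv2.cvtColor(im,cv2.COLOR_BGR2HSV)
red=(((hsv[...,0]<8)|(hsv[...,0]>172))&(hsv[...,1]>120)&(hsv[...,2]>60)).astype(np.uint8)
br=((hsv[...,0]>14)&(hsv[...,0]<32)&(hsv[...,1]>80)&(hsv[...,2]>100)).astype(np.uint8)
for nm,m in(('red',red),('brass',br)):
    n,l,s,c=cv2.connectedComponentsWithStats(m)
    for i in range(1,n):
        if s[i,4]>40: print(nm,s[i],c[i].round(1),onplane('top',c[i],.075).round(4))
E
```

```text
red [ 70 104  16  13  95] [ 77.2 110. ] [0.8997 0.6484 0.075 ]
red [  36  143   53  104 5140] [ 62.2 195.5] [0.6286 0.6899 0.075 ]
red [319 193  26  44 856] [331.5 217.3] [ 0.5385 -0.142   0.075 ]
red [267 195  25  44 853] [278.5 219.4] [0.5363 0.022  0.075 ]
red [293 194  25  44 858] [304.9 218.4] [ 0.5373 -0.0597  0.075 ]
red [240 196  25  44 852] [251.9 220.5] [0.5351 0.1044 0.075 ]
brass [  75  102   97   24 1277] [126.9 115.4] [0.8785 0.4922 0.075 ]
brass [342 114  69  16 509] [375.8 121.8] [ 0.8367 -0.2925  0.075 ]
brass [297 195  15   9 100] [304.1 199.1] [ 0.5974 -0.059   0.075 ]
brass [324 194  14   8 100] [330.9 197.9] [ 0.599  -0.1424  0.075 ]
brass [244 197  15   9  98] [251.5 201.3] [0.595  0.1043 0.075 ]
brass [271 196  14   9  97] [277.8 200.2] [0.5961 0.0227 0.075 ]
brass [348 197  14  34 376] [354.3 213.6] [ 0.5481 -0.2128  0.075 ]
brass [223 202  13  34 295] [228.9 217.2] [0.5474 0.1751 0.075 ]
brass [277 251  23   8 161] [288.  254.7] [ 0.4271 -0.0044  0.075 ]
brass [  32  281   64   75 3446] [ 61.9 319. ] [0.2529 0.6817 0.075 ]
brass [274 356  52  59 448] [306.6 377.1] [ 0.0632 -0.05    0.075 ]
brass [255 370  19  24 150] [261.7 381.8] [0.0529 0.0839 0.075 ]
brass [535 403  25  17 160] [550.8 413.4] [-0.0531 -0.7593  0.075 ]
brass [276 408  19  12  80] [286.2 414.6] [-0.0419  0.0136  0.075 ]
```

View pics/top0c.png

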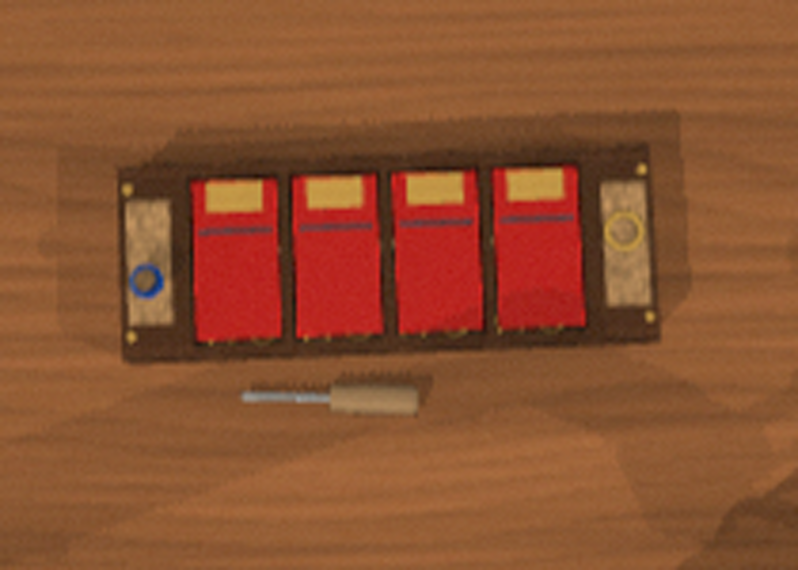

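View pics/scene0.png

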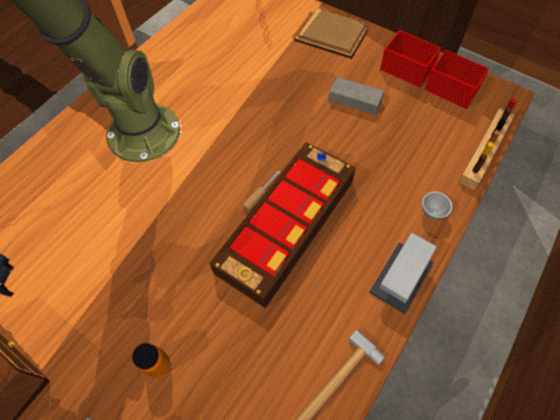

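The top crop shows four flush lids. Their brass plates are on the far side (x≈0.597, y≈0.104, 0.023, -0.059, -0.142), and the spool and ring sit on the end decks. The chest yaw is about 0.9°. I'll hover over lid4's plate next, with the jaws shut and aligned.

Request:
{"op": "move_arm", "data": {"steps": [[[0.04,-0.024,0],0.03],[[0.085,-0.05,0],0.08],[[0.13,-0.076,0],0.13],[[0.175,-0.102,0],0.18],[[0.22,-0.128,0],0.23],[[0.265,-0.154,0],0.28],[[0.31,-0.18,0.02],0.33],[[0.355,-0.206,0.04],0.38],[[0.4,-0.232,0.055],0.38],[[0.445,-0.258,0.07],0.38],[[0.48,-0.278,0.08],0.38],[[0.4956,-0.287,0.09],0.38],[[0.4956,-0.287,0.09],0.38]], "hand": 1, "squeeze": 20}}

```text
time_s: 2.82
tool_pos: [0.5968, -0.1432, 0.1395]
tool_rot: [-180.0, 0.1, 1.0]
force: [0.4, -0.7, 0.2]
grip_width: 0.0002
```

```bash
python3 - <<'E'
from h import *
o=env.get_obs(); c=env.calibration('wrist'); im,d=save('wrist','w0.png')
M=np.array(c['mount']); print(M.round(3)); Rt=R.from_euler('xyz',o['tool_rot'],degrees=True).as_matrix()
W=dict(c,position=Rt@M[:3,3]+o['tool_pos'],orientation=Rt@M[:3,:3])
hsv=cv2.cvtColor(im,cv2.COLOR_RGB2HSV)
br=((hsv[...,0]>14)&(hsv[...,0]<32)&(hsv[...,1]>80)&(hsv[...,2]>100)).astype(np.uint8)
n,l,s,cc=cv2.connectedComponentsWithStats(br)
for i in range(1,n):
    if s[i,4]>200: print(s[i],cc[i].round(1),onplane('wrist',cc[i],.075,W).round(4),[onplane('wrist',p,.075,W).round(4)[:2].tolist() for p in ((s[i,0],s[i,1]),(s[i,0]+s[i,2],s[i,1]+s[i,3]))])
E
```

```text
[[ 0.     0.96   0.279  0.077]
 [ 1.    -0.    -0.     0.   ]
 [-0.     0.279 -0.96  -0.155]
 [ 0.     0.     0.     1.   ]]
[   0    0  331   43 3788] [119.4  15.9] [ 0.7406 -0.0339  0.075 ] [[0.7515, 0.0484], [0.7255, -0.1772]]
[536   6  24  16 217] [546.7  13.5] [ 0.7496 -0.3246  0.075 ] [[0.7537, -0.3158], [0.7449, -0.3355]]
[  50   42  197   25 1094] [136.2  52.2] [ 0.718  -0.0431  0.075 ] [[0.7247, 0.0172], [0.7092, -0.1198]]
[192 105  55  19 290] [222.1 116.9] [ 0.6755 -0.1014  0.075 ] [[0.6834, -0.0799], [0.6708, -0.1194]]
[251 108  59  13 249] [287.  113.7] [ 0.6785 -0.1484  0.075 ] [[0.682, -0.1224], [0.6737, -0.1652]]
[  43  201   61   30 1633] [ 73.2 215. ] [0.5982 0.0221 0.075 ] [[0.6096, 0.0451], [0.5849, -0.0012]]
[ 144  201   60   30 1732] [174.  215.4] [ 0.5994 -0.0602  0.075 ] [[0.611, -0.0373], [0.5866, -0.0835]]
[ 248  202   59   30 1701] [276.8 216. ] [ 0.6005 -0.1422  0.075 ] [[0.6117, -0.1195], [0.5873, -0.1669]]
[463 204  74  20 749] [501.8 214.1] [ 0.6052 -0.3242  0.075 ] [[0.6131, -0.2902], [0.5971, -0.3566]]
[ 342  218   47   32 1103] [365.8 230.7] [ 0.5892 -0.2145  0.075 ] [[0.5997, -0.1943], [0.5724, -0.2356]]
[260 258   7  51 235] [262.8 284.2] [ 0.5387 -0.1313  0.075 ] [[0.5634, -0.1289], [0.5138, -0.135]]
[291 258   7  51 241] [294.4 284. ] [ 0.5393 -0.1583  0.075 ] [[0.5639, -0.1546], [0.5143, -0.1623]]
[  90  317  317   20 4568] [263.4 327.6] [ 0.494  -0.1318  0.075 ] [[0.5009, 0.0253], [0.4851, -0.2639]]
```

View pics/w0.png

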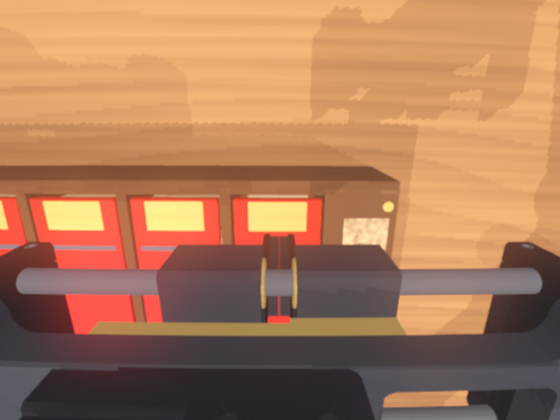

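The wrist view puts lid4's plate centre at (0.6005, -0.142), so the tip is about 3 mm on the near side of centre. That is fine. Descending in stages.

Request:
{"op": "move_arm", "data": {"steps": [[[0.001,0,0.025],0],[[0.001,0,0.045],0],[[0.001,0,0.053],0],[[0.001,0,0.055],0],[[0.001,0,0.0565],0],[[0.001,0,0.0575],0]]}}

```text
time_s: 3.62
tool_pos: [0.5987, -0.1439, 0.0837]
tool_rot: [180.0, -0.1, 0.9]
force: [-0.6, 0.3, -0.2]
grip_width: 0.0
```

Request:
{"op": "move_arm", "data": {"steps": [[[0,0,0.001],0],[[0,0,0.002],0],[[0,0,0.003],0],[[0,0,0.003],0]]}}

```text
time_s: 4.12
tool_pos: [0.599, -0.1439, 0.0811]
tool_rot: [180.0, -0.1, 0.9]
force: [-0.0, 0.4, 5.1]
grip_width: 0.0009
```

Request:
{"op": "move_arm", "data": {"steps": [[[0,0,0.001],0],[[0,0,0.002],0],[[0,0,0.002],0]]}}

```text
time_s: 4.5
tool_pos: [0.5991, -0.1439, 0.079]
tool_rot: [180.0, -0.1, 0.9]
force: [0.2, 0.1, 5.5]
grip_width: 0.0003
```

Request:
{"op": "move_arm", "data": {"steps": [[[0,0,0.001],0],[[0,0,0.002],0],[[0,0,0.003],0]]}}

```text
time_s: 4.88
tool_pos: [0.5989, -0.144, 0.076]
tool_rot: [180.0, -0.1, 0.9]
force: [-0.3, 0.3, 6.0]
grip_width: 0.0004
```

Lid4 has sunk 7 mm at a steady 6 N, so it is the free lid. Pressing on to about 20 mm.

Request:
{"op": "move_arm", "data": {"steps": [[[0,0,0.002],0],[[0,0,0.004],0],[[0,0,0.006],0],[[0,0,0.008],0],[[0,0,0.009],0]]}}

```text
time_s: 5.5
tool_pos: [0.5992, -0.144, 0.0667]
tool_rot: [180.0, -0.1, 0.9]
force: [1.1, -1.2, 3.5]
grip_width: 0.0005
```

Request:
{"op": "move_arm", "data": {"steps": [[[0,0,0.0015],0],[[0,0,0.003],0],[[0,0,0.0045],0],[[0,0,0.0045],0]]}}

```text
time_s: 6.0
tool_pos: [0.598, -0.1438, 0.0611]
tool_rot: [-180.0, 0.0, 0.9]
force: [2.1, -0.6, 2.5]
grip_width: 0.0008
```

Request:
{"op": "move_arm", "data": {"steps": [[[0,0,-0.03],0],[[0,0,-0.08],0],[[0,0,-0.13],0],[[0,0,-0.145],0],[[-0.04,0,-0.145],0],[[-0.09,0,-0.145],0],[[-0.135,0,-0.145],0],[[-0.145,0,-0.145],0],[[-0.145,0,-0.145],0]]}}

```text
time_s: 7.12
tool_pos: [0.4526, -0.1462, 0.2058]
tool_rot: [-180.0, 0.1, 0.9]
force: [0.1, 1.1, 0.4]
grip_width: 0.0004
```

```bash
python3 - <<'E'
from h import *
print(env.get_obs()['tool_pos'])
im,d=save('scene','s1.png'); a=im[130:330,130:390]; cv2.imwrite('pics/s1c.png',cv2.resize(a[:,:,::-1],None,fx=3,fy=3,interpolation=cv2.INTER_CUBIC))
hsv=cv2.cvtColor(im,cv2.COLOR_RGB2HSV)
red=((hsv[...,0]<8)|(hsv[...,0]>172))&(hsv[...,1]>120)&(hsv[...,2]>40)
P=np.array([world('scene',(u,v),d[v,u]) for v,u in zip(*np.nonzero(red)) if d[v,u]>0])
k=(P[:,1]<-.105)&(P[:,1]>-.185)&(P[:,0]>.42)&(P[:,0]<.65)&(P[:,2]<.19); Q=P[k]
i=Q[:,2].argmax(); print(len(Q),Q.min(0),Q.max(0),Q[i]); f=np.polyfit(Q[:,0],Q[:,2],1); print(np.arctan(-f[0]))
E
```

```text
[ 0.45256811 -0.14620156  0.2058149 ]Traceback (most recent call last):
  File "<stdin>", line 6, in <module>
  File "h.py", line 12, in world
    c=c or cam(name)
           ~~~^^^^^^
  File "h.py", line 5, in cam
    c=env.calibration(name); return c
ValueError: time passes only in moves, steps and waits
```

View pics/s1c.png

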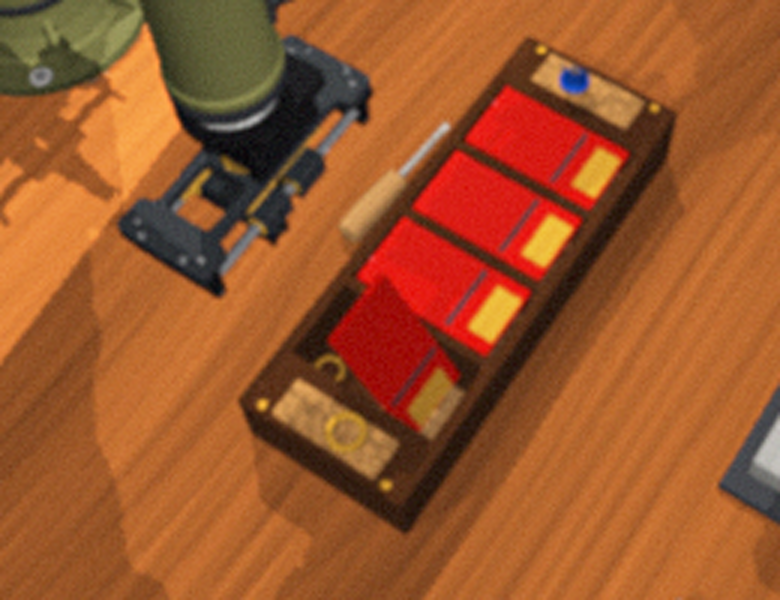

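Lid4 stands raised at about 0.7 rad and the ring, spool and awl are unmoved. Now I'll go down on the robot side and push the long end over.

Request:
{"op": "move_arm", "data": {"steps": [[[0,0,0.04],0],[[0,0,0.08],0],[[0,0,0.09],0],[[0.015,0,0.09],0],[[0.03,0,0.09],0],[[0.04,0,0.09],0],[[0.047,0,0.09],0],[[0.054,0,0.09],0],[[0.06,0,0.09],0],[[0.06,0,0.09],0]]}}

```text
time_s: 8.43
tool_pos: [0.5134, -0.1452, 0.1165]
tool_rot: [-180.0, 0.0, 0.9]
force: [-0.6, -0.0, -0.5]
grip_width: 0.0008
```

Request:
{"op": "move_arm", "data": {"steps": [[[0.005,0,0],0],[[0.01,0,0],0],[[0.015,0,0],0],[[0.02,0,0],0],[[0.024,0,0],0],[[0.024,0,0],0]]}}

```text
time_s: 9.18
tool_pos: [0.5378, -0.1447, 0.1165]
tool_rot: [-180.0, -0.0, 0.9]
force: [-0.9, 0.1, 1.1]
grip_width: 0.0005
```

Request:
{"op": "move_arm", "data": {"steps": [[[0.002,0,0],0],[[0.004,0,0],0],[[0.006,0,0],0],[[0.006,0,0],0]]}}

```text
time_s: 9.68
tool_pos: [0.5435, -0.1448, 0.1166]
tool_rot: [180.0, -0.0, 0.9]
force: [0.7, 0.1, -0.0]
grip_width: 0.0006
```

```bash
python3 - <<'E'
from h import *
c=env.calibration('scene')
print(env.get_obs()['tool_pos'])
im,d=save('scene','s2.png'); a=im[130:330,130:390]; cv2.imwrite('pics/s2c.png',cv2.resize(a[:,:,::-1],None,fx=3,fy=3,interpolation=cv2.INTER_CUBIC))
E
```

```text
[ 0.54350586 -0.1447823   0.11657244]
```

View pics/s2c.png

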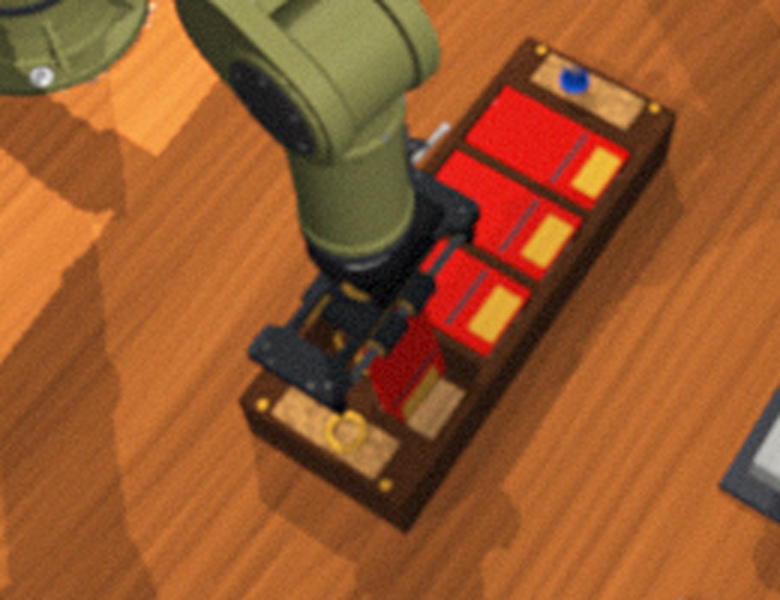

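The lid is steeply up against the fingers. I'll push on in small steps until the stop is felt.

Request:
{"op": "move_arm", "data": {"steps": [[[0.002,0,0],0],[[0.004,0,0],0],[[0.004,0,0],0]]}}

```text
time_s: 10.1
tool_pos: [0.5475, -0.1447, 0.1166]
tool_rot: [180.0, -0.0, 0.9]
force: [-0.5, -1.0, 0.5]
grip_width: 0.0004
```

```bash
cat > ang.py <<'E'
from h import *
c=env.calibration('scene'); im,d=env.read_camera('scene'); hsv=cv2.cvtColor(im,cv2.COLOR_RGB2HSV)
red=((hsv[...,0]<8)|(hsv[...,0]>172))&(hsv[...,1]>120)&(hsv[...,2]>40)
P=np.array([world('scene',(u,v),d[v,u],c) for v,u in zip(*np.nonzero(red)) if d[v,u]>0])
k=(P[:,1]<-.108)&(P[:,1]>-.178)&(P[:,0]>.42)&(P[:,0]<.65)&(P[:,2]<.17)&(P[:,2]>.085); Q=P[k]
print(len(Q),Q.min(0),Q.max(0)); f=np.polyfit(Q[:,2],Q[:,0],1); print('theta',np.pi/2+np.arctan(f[0]),'x at z=.075',np.polyval(f,.075),'rms',np.std(Q[:,0]-np.polyval(f,Q[:,2])))
for y in (.105,.022,-.06):
    k=(abs(P[:,1]-y)<.03)&(P[:,0]>.48)&(P[:,0]<.63); print(y,k.sum(),P[k][:,2].mean() if k.any() else None, P[k][:,2].max() if k.any() else None)
E
python3 ang.py
```

```text
247 [ 0.55880279 -0.17793915  0.0853115 ] [ 0.57506502 -0.10903197  0.16131051]
theta 1.4599973850261279 x at z=.075 0.5751026636794467 rms 0.0012760691202663855
0.105 769 0.0745150704583947 0.0807430721521264
0.022 613 0.07442786948566715 0.07970870558532228
-0.06 473 0.08964384597103806 0.2229807074241612
```

The lid measures 1.46 rad. Coming away.

Request:
{"op": "move_arm", "data": {"steps": [[[-0.01,0,0],0],[[-0.04,0,0],0],[[-0.08,0,0],0],[[-0.09,0,-0.04],0],[[-0.09,0,-0.09],0],[[-0.09,0.03,-0.13],0],[[-0.09,0.08,-0.15],0],[[-0.09,0.13,-0.15],0],[[-0.09,0.18,-0.15],0],[[-0.09,0.2,-0.15],0],[[-0.09,0.2,-0.15],0]]}}

```text
time_s: 11.52
tool_pos: [0.4597, -0.3467, 0.266]
tool_rot: [-179.9, 0.0, 0.8]
force: [0.1, 1.0, -0.1]
grip_width: 0.0006
```

```bash
python3 ang.py; python3 - <<'E'
from h import *
im,d=save('scene','s3.png')
o=env.get_obs(); print(o['time_s'],o['tool_pos'],o['force'])
E
```

```text
452 [ 0.55886272 -0.17791304  0.08517759] [ 0.57456345 -0.10828052  0.16390133]
theta 1.4371360792160732 x at z=.075 0.5759007547735708 rms 0.001812161414200677
0.105 765 0.07470752991574066 0.08178098414394885
0.022 846 0.07433296321517403 0.08055474707495014
-0.06 895 0.07507186501760205 0.08079926419300043
11.625 [ 0.46087453 -0.34399213  0.26654113] [-0.35614194  0.60243249  0.58510952]
```

View pics/s3.png

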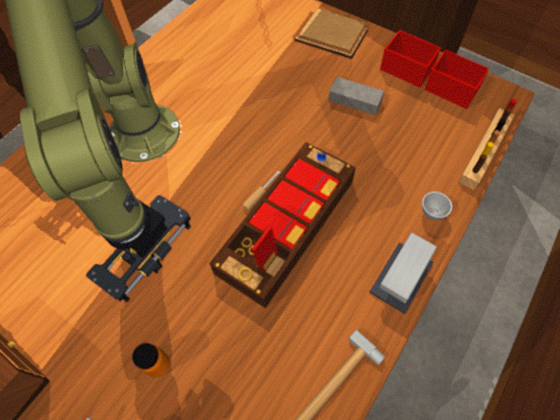

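The final view shows lid4 upright at about (265, 248). The other three lids are flush, the ring, spool, awl, stone and oil are where they were, and the arm is clear.

```bash
python3 -c "
from cell import env
print(env.sign_off())"
```

```text
the job is handed in; nothing more can be done
None
```

Lid4, the rightmost lid, was the free one, and it now stands open at about 1.44 rad against the 1.25 rad required. The job is handed in; sign-off reports no verdict.

- **Finding the lid:** I pressed lid4 first. It sank at a steady 5–6 N or so, and I took it down about 20 mm, so I did not need to press lids 1 to 3 at all.
- **Opening it:** I pushed its raised long end over from the robot's side with closed fingers. The forces I read while pushing stayed around 1 N, so I never clearly felt the stop and judged the angle from the camera depth instead.
- **Last checks:** After the arm came away, the depth fit gave 1.44 rad for lid4; it had read 1.46 rad with the fingers still against it, and the difference is within the fit's noise. Lids 1 to 3 were flush at about 75 mm. By eye, the spool, ring, awl, stone and oil jar had not moved.
- **Limits:** The highest force I read was about 6 N, and the job took 11.6 s. No check failed.

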